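Empty the lapping machine's catch tray into the tote

ROBOT

A 6-joint arm with a two-finger parallel gripper is mounted at the origin on the work surface. World frame = base frame: x ahead of the robot, y to its left, z up, the work surface at z = 0. Lengths are in m, angles in rad, forces in N, time in s.
With the tool pointing down it reaches from about 0.375 to 0.975 m from the base axis. Payload 3.8 kg.
Tool frame: the origin (TCP) lies at the very end of the fingers, on their centre line; the grasp point (between the pads) lies 19 mm behind it; z points along the fingers, y is the direction in which the jaws open and shut (so a half turn about z gives the same grasp; the last joint's range is limited). The gripper opens to 85 mm and grips with 20 to 120 N. Pads are 22 mm wide; open, the fingers measure 114 mm over their backs; the gripper's body (76 mm by 85 mm) begins 54 mm behind the grasp point. The pads swing forward as they close: fully open they stand 13 mm farther back than shut.
Start: joints at [1.063, 0.264, 1.604, -0, 1.274, -0.037], TCP at [0.306, 0.602, 0.231] pointing down, gripper open.
Joint ranges: [-2.63, 2.63], [-0.94, 2.18], [0.31, 2.57], [-1.31, 4.45], [0, 2.66], [-2.55, 2.55]. Speed limits (rad/s): [2.57, 2.57, 3.14, 3.14, 3.14, 3.14].

INTERFACE

Orientations are given as a rotation vector (axis times angle).
In Python, from workcell import status, read_camera, camera_info, order gives the robot as it stands.
- The arm moves only by the tool move_arm, never from a script. Its argument "deltas" is a list of rows, each a list of 3 entries, a list of its own where there are three numbers: the turn, a rotation vector about the world's x, y, z as a fraction of full scale, then the shift along the world's x, y, z as a fraction of full scale, then the closure, from -1 (fully open) to 1 (shut), so that 0 is half open. A call has 1 to 20 rows; each row is the pose to reach, as a shift and turn from the pose commanded when the call began; what a row does not reach only later rows make up. Full scale, the value 1, is 0.1 m for a shift and pi/2 rad for a turn. A row lasts 1/8 s, in which the tool goes at most 62.5 mm and 10.7 degrees, less where a joint would pass 70% of its speed; a pose out of reach is approached as far as the arm can. A call with a number of a shift or a turn outside -1 to 1 is refused whole. A call with a gripper value outside its range is refused whole. The fingers move at their own pace and stop on an object; "grip_force" is the grip in N (left out, the last holds). Time passes only in rows, so rows that repeat a pose let the fingers close. It gives the time, the measured TCP pose, the force and the opening at its end, in the units of the state.
- status.read_state(): the state, without advancing time (a new reading comes with each control period).
- read_camera(name): name is "side" or "top"; returns (picture, depth): 480x640x3 uint8, red, green, blue; 480x640 float32, m along the optical axis (not along the pixel's ray), 0 where there is no reading.
- camera_info(name): a dict with "K" (3x3 intrinsics, pixels), "D" ([k1, k2, p1, p2, k3] as OpenCV has them; the pictures are not rectified), "R" (3x3) and "t" (3): a world point X has camera coordinates R X + t. Camera axes: x right, y down, z forward; pixel columns grow to the right and rows downward; lengths in m; the calibration is good to about 2 mm. A picture is of the moment at which its call begins. camera_info takes no time and is no camera call.
- order.finish_job(): hands the job in, once; it reports no verdict.
The state is a dict: "time": time; "q": joint angles; "joint_vel": joint speeds; "joint_torque": joint torques, N m; "tool_pos": TCP position; "tcp_rot": TCP orientation; "wrist_force": force on the tool from outside, world axes, zero at the start; "torque": the same for the moment, N m; "width": opening from 0.0 (shut) to 1.0 (fully open).
Only numpy, scipy, OpenCV 4.12 (cv2) and the standard library are available. Lean on these libraries where they do the work, as an engineer would, in place of code of your own. Each camera call takes 0.05 s, during which the arm holds its last target. There are 200 camera calls.

TASK

Slide the white tote by its handle squarely under the open end of the lapping machine's catch tray, its front wall in beneath the lip. Then rake the three finished steel parts along the tray and over the lip into the tote without picking them up. Finally slide the tote back out, with all three parts in it, until it stands a hand's breadth (about 90 mm) clear of the tray; keep it level on the bench throughout and leave the brass fitting, the loupe and the dressing stone where they are.

Things in the scene. Friction and masses are not known exactly. Their poses are not given: they have to be found in the camera images.
- lap: fixed olive lapping machine with grey catch tray. Origin on the bench below the middle of the tray's open end (lip); y runs from the lip into the tray, towards the lap, z up. Deck top z = 60 mm, underside 54; y = 0 (lip) to 252 mm (end wall); 100 mm wide inside (x = -50 to 50); 4 mm side walls and end wall rise to z = 84. Below the deck it is free from y = 0 to the foot at y = 50.
- lap_wheel (a point): centre of the lap's top, on the round machine base (radius 150 mm, rim 94 mm high), 405 mm along y from the lip; the grinding head beyond it, at machine x = 50 to 125, y = 475 to 615 mm, is 190 mm high. Not to be touched.
- tote: white open plastic tote, loose, 350 g, outside 150 (x) x 160 (y) x 42 mm high, walls and floor 5 mm; origin at the centre of its underside, z up. Its front is the +y end, which goes under the lip (tray y axis and tote y axis then point the same way); a bar handle stands over the -y end.
- tote_front (a point): bottom edge of the tote's front (+y) wall, outer face, middle: 80 mm along +y from the tote's origin; axes as the tote's.
- tote_handle (a point): middle of the tote's handle bar: bar 90 mm long (along tote x), 12 mm thick (tote y), 16 mm high, centre 77.5 mm along -y from the tote's origin and 74 mm above the bench (bar from z = 66 to 82 mm), on two 10 mm posts at x = +-40 mm; the gap under the bar down to the tote rim is 24 mm; axes as the tote's.
- part1: finished part, bright steel: block 36 x 28 x 16 mm (x, y, z) with a round boss, 18 mm dia and 8 mm high, on its top; 90 g; origin at the centre of the block, z up through the boss. Starts on the catch tray's deck, boss up, centre 68 mm above the bench.
- part2: finished part, bright steel: block 36 x 28 x 16 mm (x, y, z) with a round boss, 18 mm dia and 8 mm high, on its top; 90 g; origin at the centre of the block, z up through the boss. Starts on the catch tray's deck, boss up, centre 68 mm above the bench.
- part3: finished part, bright steel: block 36 x 28 x 16 mm (x, y, z) with a round boss, 18 mm dia and 8 mm high, on its top; 90 g; origin at the centre of the block, z up through the boss. Starts on the catch tray's deck, boss up, centre 68 mm above the bench.
- fitting: bystander: small brass valve fitting standing upright on the bench, foot 40 mm dia, 70 mm high, with a short side outlet; origin under its centre. Leave alone.
- loupe: bystander: black round loupe, 44 mm dia, 30 mm high, on the bench; origin under its centre. Leave alone.
- stone: bystander: red-brown dressing stone, a stick 16 (x) x 90 (y) x 16 mm, on the bench; origin under its centre. Leave alone.
There are look-alikes about, which are no part of the job. What is shaped like the part3 but turquoise is not meant.

How it is judged:
On the way, in this order (a step that is already met when the one before it is completed fails the run):
1. the tote stands squarely under the tray's lip while the parts are still on the tray: front wall at least 8 mm in past the lip, within 20 mm sideways and 0.14 rad (y of tote_front in the frame of lap above 0.008 m and x of tote_front in the frame of lap between -0.02 and 0.02 m and angle between the y axis of tote and the y axis of lap, either way round below 0.14 rad and y of each of part1, part2, part3 in the frame of lap above 0 m and height (world z) of each of part1, part2, part3 above 0.06 m), for 0.2 s.
2. all three parts lie in the tote (x of part1 in the frame of tote between -0.068 and 0.068 m and y of part1 in the frame of tote between -0.073 and 0.073 m and z of each of part1, part2, part3 in the frame of tote below 0.06 m and x of part2 in the frame of tote between -0.068 and 0.068 m and y of part2 in the frame of tote between -0.073 and 0.073 m and x of part3 in the frame of tote between -0.068 and 0.068 m and y of part3 in the frame of tote between -0.073 and 0.073 m), for 0.2 s.
At the end, for the whole second after the job is handed in: All three parts lie inside the tote (centres within its walls and less than 60 mm above its underside); the tote stands flat on the bench with its front 60 to 160 mm clear of the lip; tote and parts are at rest (all of step 2 and linear speed of each of part1, part2, part3, tote below 0.02 m/s and y of tote_front in the frame of lap between -0.16 and -0.06 m and height (world z) of tote below 0.006 m and angle between tote's own z axis and vertical below 0.06 rad); the robot touches nothing.
It fails at once if a part is picked up (its centre more than 115 mm above the bench) (height (world z) of any of part1, part2, part3 above 0.115 m).
It fails at once if the tote is lifted more than 30 mm or tilted more than 0.35 rad (height (world z) of tote above 0.03 m or angle between tote's own z axis and vertical above 0.35 rad).
It fails at once if a bystander is moved by more than 25 mm (distance of any of fitting, loupe, stone from where it was at the start of the episode above 0.025 m).
It also fails if it takes over 61 s, if anything falls off the work surface, if the arm or the gripper's body presses on something with over 40 N, if the wrist force passes 120 N, or if a joint passes its speed limit or range.

## Working session

There is one attempt and no reset: what is moved stays moved. The work goes in short steps, Python scripts to look and compute and a tool call to move; the robot and the scene stay as the last step left them, time stands still between calls to the robot, and variables do not carry over. Pictures are saved under pics/ and viewed, about 8 in all and at most 12, crops included, and the job is handed in when it is done.

Besides the shell and the picture viewer there is one more tool, called as name(argument=value, ...), one argument or row to a line, values as JSON. move_arm: Moves the arm, as the interface text tells. Its arguments: {"type":"object","properties":{"deltas":{"type":"array","items":{"type":"array"}},"grip_force":{"type":"number"}},"required":["deltas"]}

```bash
mkdir -p pics; ls; python3 - <<'E'
from workcell import status, read_camera, camera_info
import cv2, numpy as np
print(status.read_state())
for n in ("side","top"):
    p,d=read_camera(n); cv2.imwrite(f"pics/{n}0.png",p[:,:,::-1]); np.savez(f"pics/{n}0.npz",p=p,d=d)
    c=camera_info(n); print(n,c, -np.array(c["R"]).T@np.array(c["t"]))
E
```

```text
pics
{'time': 0.0, 'q': array([ 1.06306419e+00,  2.64747651e-01,  1.60537913e+00, -2.22025618e-06,
        1.27374006e+00, -3.69012708e-02]), 'joint_vel': array([ 3.28929252e-05,  1.05842367e-03, -2.81263109e-04, -2.96104732e-04,
        1.16872974e-04,  4.64087296e-04]), 'joint_torque': array([-1.38776311e-03, -5.15103221e+01, -3.67311502e+01, -1.23737436e-04,
        1.28467492e-02,  1.78383823e-05]), 'tool_pos': array([0.3058376 , 0.60089929, 0.229963  ]), 'tcp_rot': array([-0.73262336, -3.05434535,  0.00344087]), 'wrist_force': array([-0.68457244, -0.06005598,  0.05070171]), 'torque': array([ 0.01358005, -0.00932597,  0.00672793]), 'width': 1.0014738643207797}
side {'K': array([[552.53020093,   0.        , 324.33479883],
       [  0.        , 552.53020093, 245.35673314],
       [  0.        ,   0.        ,   1.        ]]), 'D': array([-0.01047282,  0.        ,  0.        ,  0.        ,  0.        ]), 'R': array([[ 0.88071589, -0.47363674, -0.00278724],
       [-0.33837077, -0.62505261, -0.70343049],
       [ 0.33142835,  0.62046553, -0.71075859]]), 't': array([-0.36341547,  0.31398472,  0.88566017])} [ 0.13277614 -0.52539156  0.84934408]
top {'K': array([[488.03551521,   0.        , 314.59283492],
       [  0.        , 488.03551521, 239.99738612],
       [  0.        ,   0.        ,   1.        ]]), 'D': array([0.01894231, 0.        , 0.        , 0.        , 0.        ]), 'R': array([[ 0.01861924, -0.9996939 ,  0.01629198],
       [-0.99377482, -0.02029422, -0.10954333],
       [ 0.10984044, -0.01415095, -0.99384849]]), 't': array([0.12703222, 0.50131036, 1.20298872])} [0.36368756 0.15419047 1.24843412]
```

View pics/top0.png

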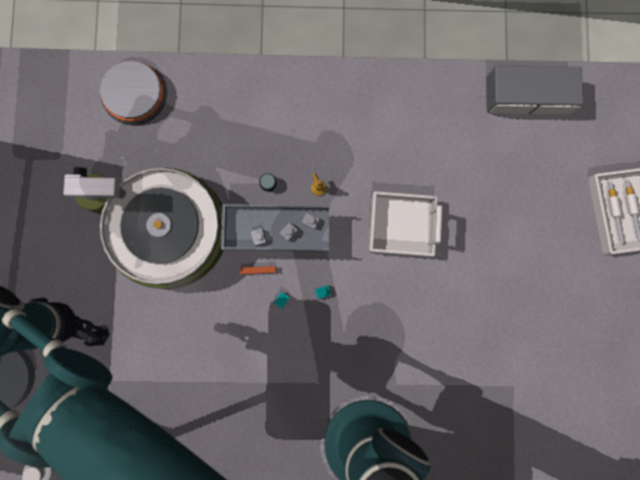

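View pics/side0.png

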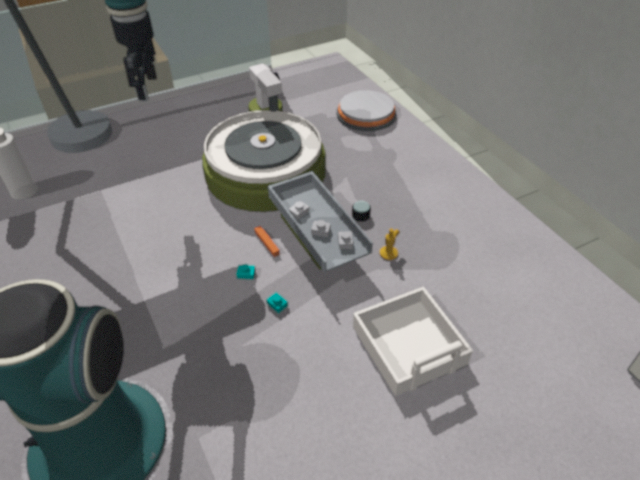

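```bash
cat > h.py <<'E'
import cv2, numpy as np
from workcell import status, read_camera, camera_info
def cloud(n,d):
    c=camera_info(n);K,D,R,t=[np.array(c[k],float) for k in("K","D","R","t")]
    v,u=np.mgrid[:480,:640]
    xy=cv2.undistortPoints(np.stack([u,v],-1).reshape(-1,1,2).astype(float),K,D).reshape(480,640,2)
    P=np.dstack([xy*d[...,None],d]); return (P-t)@R
def ray(n,uv,z):
    c=camera_info(n);K,D,R,t=[np.array(c[k],float) for k in("K","D","R","t")]
    xy=cv2.undistortPoints(np.array(uv,float).reshape(-1,1,2),K,D).reshape(-1,2)
    r=np.c_[xy,np.ones(len(xy))]@R; o=-R.T@t
    return o+r*((z-o[2])/r[:,2])[:,None]
def rect(P,m):
    r=cv2.minAreaRect(P[m][:,:2].astype(np.float32)*1000); return np.round(cv2.boxPoints(r)).tolist(), np.round(r[0],1),np.round(r[1],1),round(r[2],1),int(m.sum())
E
python3 - <<'E'
from h import *
f=np.load("pics/top0.npz");p,d=f["p"],f["d"];P=cloud("top",d)
x,y,z=P[...,0],P[...,1],P[...,2]
def box(c0,c1,r0,r1):
    m=np.zeros((480,640),bool);m[r0:r1,c0:c1]=1;return m
print("bench z",np.median(z[box(460,480,280,300)]))
b=box(222,334,195,260); 
print("deck+wall",rect(P,b&(z>.05)&(z<.09)))
b2=box(360,446,185,262)
hsv=cv2.cvtColor(p,cv2.COLOR_RGB2HSV)
print("tote rim",rect(P,b2&(z>.036)&(z<.05))); print("handle",rect(P,b2&(z>.07)&(z<.09)))
# parts
m=(box(238,326,210,248)&(z>.070)&(z<.09)).astype(np.uint8)
n,l,s,c=cv2.connectedComponentsWithStats(m)
for i in range(1,n):
    if s[i,4]>30: print("part",c[i],s[i,4],rect(P,l==i),"boss",rect(P,(l==i)&(z>.08)))
for nm,(u0,u1,v0,v1) in dict(loupe=(255,282,170,196),fitting=(305,330,170,198),stone=(235,282,260,280)).items():
    mm=box(u0,u1,v0,v1)&(z>.01); print(nm,rect(P,mm),np.max(z[mm]))
im=cv2.resize(p[160:280,210:460,::-1],None,fx=3.2,fy=3.2,interpolation=cv2.INTER_CUBIC);cv2.imwrite("pics/crop1.png",im)
E
```

```text
bench z 0.0004456205476913668
deck+wall ([[465.0, 360.0], [470.0, 102.0], [582.0, 104.0], [576.0, 363.0]], array([523.1, 232.3]), array([111.4, 258.5]), 1.2, 4907)
tote rim ([[463.0, -162.0], [616.0, -170.0], [625.0, -8.0], [472.0, 0.0]], array([543.8, -85.1]), array([162.4, 153.2]), 86.8, 556)
handle ([[496.0, -165.0], [584.0, -171.0], [585.0, -157.0], [496.0, -152.0]], array([ 540.2, -161.1]), array([13.3, 88.6]), 86.3, 216)
part [310.03550296 220.07100592] 169 ([[522.0, 140.0], [548.0, 127.0], [563.0, 159.0], [537.0, 171.0]], array([542.4, 149.3]), array([35. , 28.9]), 64.8, 169) boss ([[526.0, 147.0], [544.0, 135.0], [558.0, 156.0], [540.0, 168.0]], array([542. , 151.4]), array([25.5, 22.2]), 57.4, 46)
part [287.94252874 230.90229885] 174 ([[492.0, 204.0], [518.0, 179.0], [537.0, 199.0], [511.0, 224.0]], array([514.5, 201.8]), array([27.5, 35.9]), 46.7, 174) boss ([[506.0, 190.0], [523.0, 190.0], [523.0, 214.0], [506.0, 214.0]], array([514.2, 202.2]), array([23.9, 17. ]), 89.5, 47)
part [257.82758621 235.92528736] 174 ([[480.0, 282.0], [488.0, 256.0], [522.0, 267.0], [514.0, 293.
[... 201 characters left out ...]
. ] 32 ([[472.0, 298.0], [473.0, 225.0], [474.0, 225.0], [473.0, 298.0]], array([472.9, 261.7]), array([ 0.9, 73.2]), 1.3, 32) boss ([[472.0, 298.0], [473.0, 225.0], [474.0, 225.0], [472.0, 298.0]], array([472.9, 261.7]), array([ 0.8, 73.2]), 1.3, 31)
loupe ([[364.0, 154.0], [381.0, 116.0], [677.0, 250.0], [659.0, 289.0]], array([520.2, 202.3]), array([324.7,  42.4]), 24.5, 244) 1.2484341246921746
fitting ([[363.0, 126.0], [666.0, 118.0], [666.0, 147.0], [364.0, 154.0]], array([514.7, 136.2]), array([ 28.5, 302.8]), 88.6, 115) 1.2484341246921746
stone ([[364.0, 154.0], [404.0, 143.0], [452.0, 316.0], [411.0, 327.0]], array([407.6, 235.1]), array([179.3,  41.8]), 74.6, 229) 1.2484341246921746
```

View pics/crop1.png

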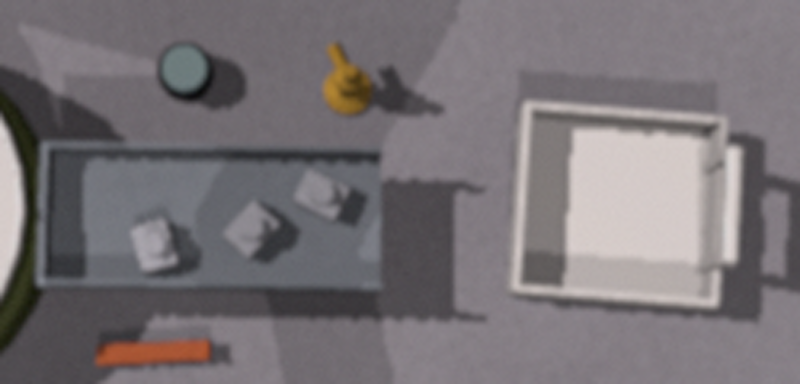

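The top view shows the tray (222–330, 205–250) with three steel parts at (310,220), (288,231) and (258,236). The tote is at (405,224) with its handle at (440,222). Look-alikes are the turquoise blocks at (282,299) and (324,292) and another white tray at (620,210). The choice is the three steel parts on the tray and the tote with the bar handle. Rim, handle and part sizes match the description.

move_arm(
  deltas=[
    [[0,0,0.03],[0.1,-0.33,0],-1],
    [[0,0,0.06],[0.2,-0.65,0],-1],
    [[0,0,0.09],[0.3,-1,0],-1],
  ],
)

```text
time: 0.48
tool_pos: [0.3361, 0.5004, 0.2305]
tcp_rot: [-0.512, -3.099, 0.002]
wrist_force: [-0.1, -0.6, 0.4]
width: 0.996
```

move_arm(
  deltas=[
    [[0,0,0.03],[0.1,-0.33,0],-1],
    [[0,0,0.06],[0.2,-0.65,0],-1],
    [[0,0,0.09],[0.3,-1,0],-1],
  ],
)

```text
time: 0.85
tool_pos: [0.3661, 0.4003, 0.2307]
tcp_rot: [-0.292, -3.128, 0.001]
wrist_force: [0.4, 0.1, -0.1]
width: 0.993
```

move_arm(
  deltas=[
    [[0,0,0.03],[0.1,-0.33,0],-1],
    [[0,0,0.06],[0.2,-0.65,0],-1],
    [[0,0,0.09],[0.3,-1,0],-1],
  ],
)

```text
time: 1.23
tool_pos: [0.3961, 0.3004, 0.2309]
tcp_rot: [-0.07, -3.14, 0.001]
wrist_force: [0.2, 0.2, -0.3]
width: 0.996
```

move_arm(
  deltas=[
    [[0,0,0],[0.1,-0.33,0],-1],
    [[0,0,0],[0.2,-0.65,0],-1],
    [[0,0,0],[0.3,-1,0],-1],
  ],
)

```text
time: 1.6
tool_pos: [0.426, 0.2004, 0.2309]
tcp_rot: [-0.073, -3.14, 0.0]
wrist_force: [0.9, -0.4, -0.4]
width: 0.998
```

move_arm(
  deltas=[
    [[0,0,0],[0.1,-0.33,0],-1],
    [[0,0,0],[0.2,-0.65,0],-1],
    [[0,0,0],[0.3,-1,0],-1],
  ],
)

```text
time: 1.98
tool_pos: [0.456, 0.1005, 0.2309]
tcp_rot: [-0.073, -3.14, -0.0]
wrist_force: [0.0, 0.1, 0.1]
width: 1.001
```

move_arm(
  deltas=[
    [[0,0,0],[0.1,-0.33,0],-1],
    [[0,0,0],[0.2,-0.65,0],-1],
    [[0,0,0],[0.3,-1,0],-1],
  ],
)

```text
time: 2.35
tool_pos: [0.486, 0.0006, 0.2309]
tcp_rot: [-0.073, -3.14, -0.0]
wrist_force: [-0.8, 1.3, -0.6]
width: 1.002
```

move_arm(
  deltas=[
    [[0,0,0],[0.1,-0.33,0],-1],
    [[0,0,0],[0.2,-0.65,0],-1],
    [[0,0,0],[0.3,-1,0],-1],
  ],
)

```text
time: 2.72
tool_pos: [0.516, -0.0994, 0.2308]
tcp_rot: [-0.073, -3.14, -0.001]
wrist_force: [2.3, 0.0, -0.4]
width: 0.998
```

move_arm(
  deltas=[
    [[0,0,-0.005],[0.1,-0.3,-0.2],-1],
    [[0,0,-0.01],[0.24,-0.61,-0.5],-1],
    [[0,0,-0.01],[0.24,-0.61,-0.9],-1],
    [[0,0,-0.01],[0.24,-0.61,-0.9],-1],
  ],
)

```text
time: 3.22
tool_pos: [0.5366, -0.1586, 0.137]
tcp_rot: [-0.099, -3.131, -0.004]
wrist_force: [-0.7, 0.1, -0.6]
width: 1.002
```

move_arm(
  deltas=[
    [[0,0,0],[0,0,-0.3],-1],
    [[0,0,0],[0,0,-0.6],-1],
    [[0,0,0],[0,0,-0.84],-1],
    [[0,0,0],[0,0,-0.84],-1],
    [[0,0,0],[0,0,-0.84],1],
    [[0,0,0],[0,0,-0.84],1],
    [[0,0,0],[0,0,-0.84],1],
    [[0,0,0],[0,0,-0.84],1],
    [[0,0,0],[0,0,-0.84],1],
    [[0,0,0],[0,0,-0.84],1],
  ],
  grip_force=40,
)

```text
time: 4.47
tool_pos: [0.5406, -0.1598, 0.058]
tcp_rot: [0.098, 3.139, -0.001]
wrist_force: [-1.5, -1.6, 5.6]
width: 0.129
```

```bash
python3 - <<'E'
from h import *
for n in("top","side"):
    f=np.load(f"pics/{n}0.npz");p=f["p"];P=cloud(n,f["d"])
    hsv=cv2.cvtColor(p,cv2.COLOR_RGB2HSV);m=((hsv[...,0]>15)&(hsv[...,0]<32)&(hsv[...,1]>140)).astype(np.uint8)
    k,l,s,c=cv2.connectedComponentsWithStats(m)
    for i in range(1,k):
        if s[i,4]>60:
            Q=P[(l==i)];Q=Q[(Q[:,2]>.003)&(Q[:,2]<.1)]
            if not len(Q): continue
            print(n,c[i].round(),s[i,4])
            for a,b in((0,.012),(.012,.03),(.03,.045),(.045,.08)):
                q=Q[(Q[:,2]>a)&(Q[:,2]<b)]
                if len(q)>3: print(a,b,len(q),(q.min(0)*1e3).round(),(q.max(0)*1e3).round())
# tote now
p,d=read_camera("top");P=cloud("top",d);z=P[...,2]
b=np.zeros((480,640),bool);b[185:262,360:446]=1
print("rim",rect(P,b&(z>.036)&(z<.05)&(P[...,1]>-.14)))
E
```

```text
top [318. 186.] 177
0 0.012 82 [620. 112.   3.] [649. 146.  12.]
0.012 0.03 6 [625. 125.  12.] [646. 141.  21.]
0.03 0.045 10 [629. 121.  35.] [656. 139.  45.]
0.045 0.08 71 [627. 119.  45.] [663. 144.  74.]
side [389. 246.] 301
0 0.012 132 [618. 110.   3.] [654. 147.  12.]
0.012 0.03 39 [630. 120.  12.] [641. 132.  29.]
0.03 0.045 31 [627. 118.  30.] [662. 145.  45.]
0.045 0.08 91 [626. 119.  45.] [661. 142.  70.]
rim ([[464.0, -140.0], [617.0, -149.0], [625.0, -7.0], [472.0, 2.0]], array([544.8, -73.5]), array([141.4, 153.2]), 86.7, 395)
```

move_arm(
  deltas=[
    [[0,0,0.01],[-0.02,0.05,0],1],
    [[0,0,0.02],[-0.05,0.12,0],1],
    [[0,0,0.03],[-0.08,0.21,0],1],
    [[0,0,0.04],[-0.1,0.3,0],1],
    [[0,0,0.053],[-0.12,0.4,0],1],
    [[0,0,0.053],[-0.14,0.5,0],1],
    [[0,0,0.053],[-0.14,0.6,0],1],
    [[0,0,0.053],[-0.14,0.7,0],1],
    [[0,0,0.053],[-0.14,0.8,0],1],
    [[0,0,0.053],[-0.14,0.8,0],1],
  ],
)

```text
time: 5.78
tool_pos: [0.5264, -0.0789, 0.058]
tcp_rot: [-0.035, 3.141, -0.001]
wrist_force: [-0.3, -2.6, 6.5]
width: 0.129
```

```bash
python3 - <<'E'
from h import *
p,d=read_camera("top");P=cloud("top",d);z=P[...,2]
b=np.zeros((480,640),bool);b[185:262,330:420]=1
print("rim",rect(P,b&(z>.036)&(z<.05)&(P[...,1]>-.05)))
print(status.read_state()["wrist_force"])
E
```

```text
rim ([[446.0, 76.0], [448.0, -51.0], [600.0, -48.0], [598.0, 78.0]], array([523.1,  13.8]), array([152.4, 126.2]), 0.9, 353)
[-0.2965717  -1.95609395  7.20140138]
```

move_arm(
  deltas=[
    [[0,0,0],[0.01,0.07,0],1],
    [[0,0,0],[0.01,0.17,0],1],
    [[0,0,0],[0.01,0.27,0],1],
    [[0,0,0],[0.01,0.37,0],1],
    [[0,0,0],[0.01,0.45,0],1],
    [[0,0,0],[0.01,0.48,0],1],
    [[0,0,0],[0.01,0.48,0],1],
    [[0,0,0],[0.01,0.48,0],1],
    [[0,0,0],[0.01,0.48,0],1],
  ],
)

```text
time: 6.95
tool_pos: [0.5273, -0.0317, 0.058]
tcp_rot: [-0.035, 3.141, -0.002]
wrist_force: [0.0, -5.4, 7.4]
width: 0.132
```

```bash
python3 - <<'E'
from h import *
p,d=read_camera("top");P=cloud("top",d);z=P[...,2]
b=np.zeros((480,640),bool);b[185:262,325:420]=1
print("rim",rect(P,b&(z>.036)&(z<.05)&(P[...,1]>-.0)&(P[...,1]<.09)))
p,d=read_camera("side");cv2.imwrite("pics/side1.png",cv2.resize(p[150:400,220:520,::-1],None,fx=2.4,fy=2.4,interpolation=cv2.INTER_CUBIC))
E
```

```text
rim ([[449.0, 88.0], [449.0, 1.0], [601.0, 2.0], [601.0, 89.0]], array([525.,  45.]), array([152.1,  87.1]), 0.4, 176)
```

View pics/side1.png

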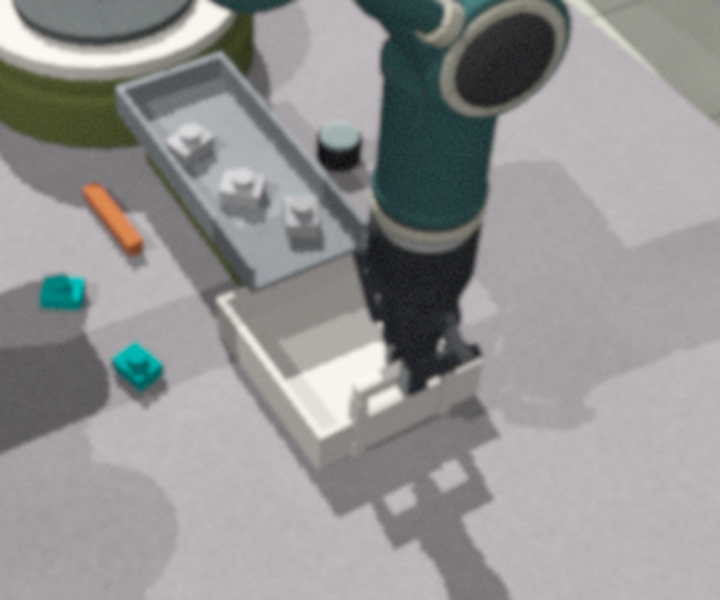

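move_arm(
  deltas=[
    [[0,0,0],[0,0,0],0.3],
    [[0,0,0],[0,0,0],-0.2],
    [[0,0,0],[0,0,0],-0.2],
    [[0,0,0],[0,0,0.1],-0.2],
    [[0,0,0],[0,0,0.4],-0.2],
    [[0,0,0],[0,0,0.8],-0.2],
    [[0,0,0],[0,0,1],-0.2],
  ],
)

```text
time: 7.92
tool_pos: [0.5287, -0.0315, 0.1606]
tcp_rot: [-0.033, 3.137, -0.001]
wrist_force: [0.1, -0.1, -0.7]
width: 0.602
```

move_arm(
  deltas=[
    [[0,0,-0.08],[0,0.22,0],0.3],
    [[0,0,-0.16],[0,0.45,0],0.5],
    [[0,0,-0.24],[0,0.68,0],0.5],
    [[0,0,-0.333],[0,0.9,0],0.5],
  ],
)

```text
time: 8.43
tool_pos: [0.5273, 0.0594, 0.1581]
tcp_rot: [0.788, 3.041, 0.001]
wrist_force: [0.0, -0.1, -0.8]
width: 0.25
```

move_arm(
  deltas=[
    [[0,0,-0.08],[0,0.22,0],0.5],
    [[0,0,-0.16],[0,0.45,0],0.5],
    [[0,0,-0.24],[0,0.68,0],0.5],
    [[0,0,-0.333],[0,0.9,0],0.5],
  ],
)

```text
time: 8.93
tool_pos: [0.5272, 0.1494, 0.158]
tcp_rot: [1.547, 2.734, 0.001]
wrist_force: [0.2, 0.3, -0.4]
width: 0.252
```

move_arm(
  deltas=[
    [[0,0,-0.08],[-0.02,0.22,0],0.5],
    [[0,0,-0.16],[-0.04,0.45,0],0.5],
    [[0,0,-0.24],[-0.05,0.68,0],0.5],
    [[0,0,-0.333],[-0.05,0.9,0],0.5],
    [[0,0,-0.333],[-0.05,0.9,0],0.5],
    [[0,0,-0.333],[-0.05,0.9,0],0.5],
  ],
)

```text
time: 9.68
tool_pos: [0.5221, 0.2382, 0.1575]
tcp_rot: [2.194, 2.248, -0.0]
wrist_force: [0.8, 0.8, -0.9]
width: 0.248
```

move_arm(
  deltas=[
    [[0,0,0],[0,0,-0.35],0.5],
    [[0,0,0],[0,0,-0.65],0.5],
    [[0,0,0],[0,0,-0.85],0.5],
    [[0,0,0],[0,0,-0.93],0.5],
    [[0,0,0],[0,0,-0.93],0.5],
    [[0,0,0],[0,-0.08,-0.93],0.5],
    [[0,0,0],[0,-0.16,-0.93],0.5],
    [[0,0,0],[0,-0.24,-0.93],0.5],
    [[0,0,0],[0.01,-0.32,-0.93],0.5],
    [[0,0,0],[0.01,-0.4,-0.93],0.5],
    [[0,0,0],[0.01,-0.48,-0.93],0.5],
  ],
)

```text
time: 11.05
tool_pos: [0.5232, 0.1902, 0.0645]
tcp_rot: [-2.196, -2.246, -0.001]
wrist_force: [-0.9, 1.7, 2.1]
width: 0.251
```

```bash
python3 - <<'E'
from h import *
p,d=read_camera("side");cv2.imwrite("pics/side2.png",cv2.resize(p[150:400,220:520,::-1],None,fx=2.4,fy=2.4,interpolation=cv2.INTER_CUBIC))
p,d=read_camera("top");cv2.imwrite("pics/top2.png",cv2.resize(p[180:280,210:410,::-1],None,fx=4,fy=4,interpolation=cv2.INTER_CUBIC))
a=cv2.imread("pics/side2.png");b=cv2.imread("pics/top2.png")
a=cv2.resize(a,(400,333));b=cv2.resize(b,(400,200));cv2.imwrite("pics/both2.png",np.vstack([a,b]))
E
```

```text
(no output)
```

View pics/both2.png

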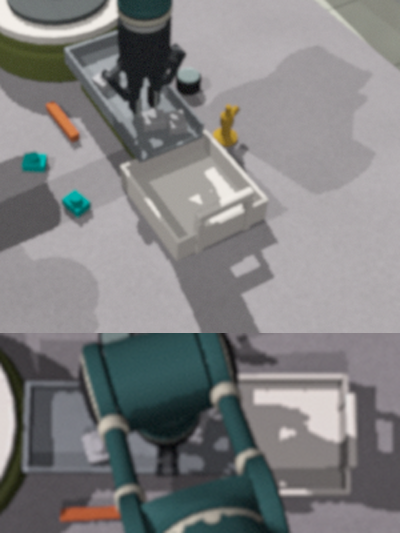

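move_arm(
  deltas=[
    [[0,0,0],[0,-0.08,0],0.5],
    [[0,0,0],[0,-0.16,0],0.5],
    [[0,0,0],[0,-0.24,0],0.5],
    [[0,0,0],[0,-0.32,0],0.5],
    [[0,0,0],[0,-0.4,0],0.5],
    [[0,0,0],[0,-0.47,0],0.5],
    [[0,0,0],[0,-0.53,0],0.5],
    [[0,0,0],[0,-0.59,0],0.5],
    [[0,0,0],[0,-0.65,0],0.5],
    [[0,0,0],[0,-0.71,0],0.5],
    [[0,0,0],[0,-0.77,0],0.5],
    [[0,0,0],[0,-0.83,0],0.5],
    [[0,0,0],[0,-0.89,0],0.5],
    [[0,0,0],[0,-0.93,0],0.5],
    [[0,0,0],[0,-0.93,0],0.5],
    [[0,0,0],[0,-0.93,0],0.5],
  ],
)

```text
time: 13.15
tool_pos: [0.5232, 0.0976, 0.0643]
tcp_rot: [2.196, 2.246, 0.0]
wrist_force: [0.3, 0.9, -1.1]
width: 0.247
```

```bash
python3 - <<'E'
from h import *
p,d=read_camera("side");a=p[180:380,270:490,::-1]
p,d=read_camera("top");b=p[180:280,210:410,::-1]
a=cv2.resize(a,(440,400),interpolation=cv2.INTER_CUBIC);b=cv2.resize(b,(440,200),interpolation=cv2.INTER_CUBIC);cv2.imwrite("pics/both3.png",np.vstack([a,b]))
E
```

```text
(no output)
```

View pics/both3.png

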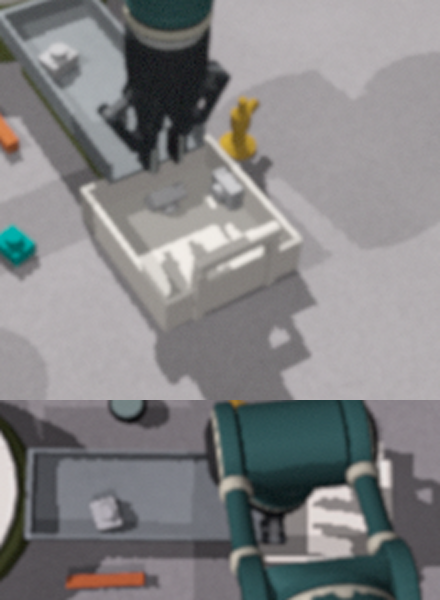

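move_arm(
  deltas=[
    [[0,0,0],[0,0,0.3],0.5],
    [[0,0,0],[0,0,0.6],0.5],
    [[0,0,0],[-0.02,0.4,0.6],0.5],
    [[0,0,0],[-0.04,0.8,0.6],0.5],
  ],
)

```text
time: 13.75
tool_pos: [0.5198, 0.1784, 0.1252]
tcp_rot: [2.197, 2.244, 0.003]
wrist_force: [0.2, 0.1, -0.0]
width: 0.255
```

move_arm(
  deltas=[
    [[0,0,0],[-0.04,0.4,0],0.5],
    [[0,0,0],[-0.08,0.8,0],0.5],
  ],
)

```text
time: 14.0
tool_pos: [0.511, 0.259, 0.1244]
tcp_rot: [2.196, 2.246, 0.0]
wrist_force: [0.5, -0.1, 0.5]
width: 0.249
```

move_arm(
  deltas=[
    [[0,0,0],[-0.03,0.3,0],0.5],
    [[0,0,0],[-0.06,0.6,0],0.5],
    [[0,0,0],[-0.06,0.6,0],0.5],
    [[0,0,0],[-0.06,0.6,-0.3],0.5],
    [[0,0,0],[-0.06,0.6,-0.6],0.5],
    [[0,0,0],[-0.06,0.6,-0.6],0.5],
  ],
)

```text
time: 14.75
tool_pos: [0.5041, 0.3161, 0.0626]
tcp_rot: [-2.196, -2.245, 0.006]
wrist_force: [0.9, 1.2, 0.2]
width: 0.25
```

move_arm(
  deltas=[
    [[0,0,0],[0,-0.08,0],0.5],
    [[0,0,0],[0,-0.16,0],0.5],
    [[0,0,0],[0,-0.24,0],0.5],
    [[0,0,0],[0,-0.32,0],0.5],
    [[0,0,0],[0.01,-0.4,0],0.5],
    [[0,0,0],[0.01,-0.5,0],0.5],
    [[0,0,0],[0.01,-0.6,0],0.5],
    [[0,0,0],[0.02,-0.7,0],0.5],
    [[0,0,0],[0.02,-0.8,0],0.5],
    [[0,0,0],[0.02,-0.9,0],0.5],
    [[0,0,0],[0.02,-1,0],0.5],
  ],
)

```text
time: 16.12
tool_pos: [0.5073, 0.217, 0.0644]
tcp_rot: [2.196, 2.246, 0.0]
wrist_force: [-0.1, 3.5, 3.2]
width: 0.248
```

```bash
python3 - <<'E'
from h import *
p,d=read_camera("side");a=p[150:380,250:490,::-1]
p,d=read_camera("top");b=p[180:280,210:410,::-1]
a=cv2.resize(a,(420,400),interpolation=cv2.INTER_CUBIC);b=cv2.resize(b,(420,200),interpolation=cv2.INTER_CUBIC);cv2.imwrite("pics/both4.png",np.vstack([a,b]))
E
```

```text
(no output)
```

View pics/both4.png

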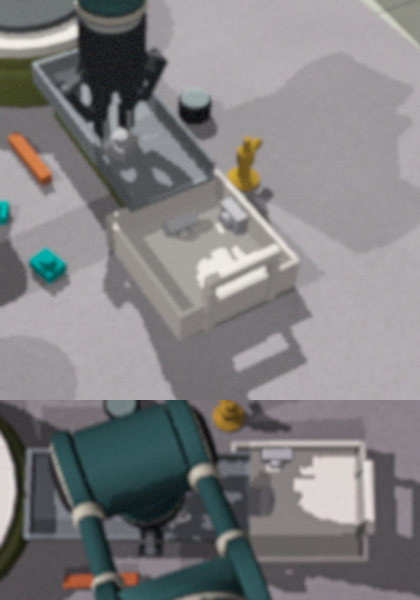

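move_arm(
  deltas=[
    [[0,0,0],[0,-0.1,0],0.5],
    [[0,0,0],[0,-0.2,0],0.5],
    [[0,0,0],[0,-0.3,0],0.5],
    [[0,0,0],[0.01,-0.4,0],0.5],
    [[0,0,0],[0.01,-0.5,0],0.5],
    [[0,0,0],[0.01,-0.58,0],0.5],
    [[0,0,0],[0.02,-0.66,0],0.5],
    [[0,0,0],[0.02,-0.73,0],0.5],
    [[0,0,0],[0.02,-0.79,0],0.5],
    [[0,0,0],[0.02,-0.85,0],0.5],
    [[0,0,0],[0.02,-0.91,0],0.5],
  ],
)

```text
time: 17.6
tool_pos: [0.5094, 0.1264, 0.0645]
tcp_rot: [2.196, 2.246, 0.001]
wrist_force: [-0.3, 1.5, 1.5]
width: 0.249
```

move_arm(
  deltas=[
    [[0,0,0],[0,-0.06,0],0.5],
    [[0,0,0],[0,-0.12,0],0.5],
    [[0,0,0],[0,-0.18,0],0.5],
    [[0,0,0],[0,-0.24,0],0.5],
    [[0,0,0],[0,-0.28,0],0.5],
    [[0,0,0],[0,-0.28,0],0.5],
    [[0,0,0],[0,-0.28,0.4],0.5],
    [[0,0,0],[0,-0.28,0.9],0.5],
    [[0,0,0],[0,-0.28,0.9],0.5],
  ],
)

```text
time: 18.73
tool_pos: [0.5131, 0.0993, 0.1595]
tcp_rot: [2.192, 2.242, 0.013]
wrist_force: [0.4, 0.1, -0.2]
width: 0.253
```

```bash
python3 - <<'E'
from h import *
p,d=read_camera("side");a=p[150:380,250:490,::-1];P=cloud("side",d);np.savez("pics/s5.npz",p=p,d=d)
p,d=read_camera("top");b=p[180:280,210:410,::-1]
a=cv2.resize(a,(420,400),interpolation=cv2.INTER_CUBIC);b=cv2.resize(b,(420,200),interpolation=cv2.INTER_CUBIC);cv2.imwrite("pics/both5.png",np.vstack([a,b]))
x,y,z=[P[...,i] for i in range(3)]
m=((x>.458)&(x<.595)&(y>-.02)&(y<.1)&(z>.012)&(z<.06)).astype(np.uint8)
k,l,s,c=cv2.connectedComponentsWithStats(m)
for i in range(1,k):
    if s[i,4]>25: print(c[i].round(),s[i,4],(P[l==i].min(0)*1e3).round(),(P[l==i].max(0)*1e3).round())
E
```

```text
[387. 275.] 433 [567.   1.  12.] [595. 100.  44.]
[343. 287.] 518 [459.  56.  12.] [529.  96.  43.]
```

View pics/both5.png

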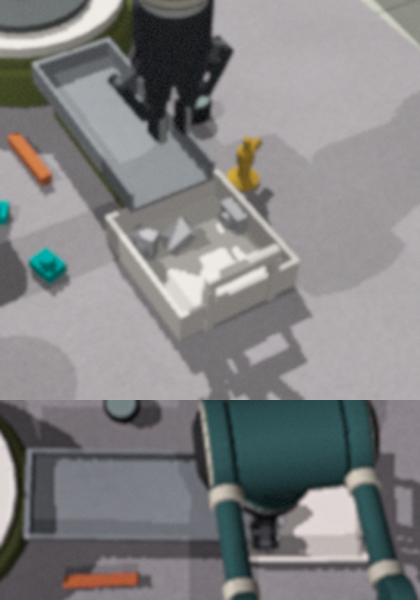

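move_arm(
  deltas=[
    [[0,0,0.1],[0.02,-0.15,0],0.2],
    [[0,0,0.2],[0.04,-0.3,0],-0.2],
    [[0,0,0.3],[0.06,-0.45,0],-0.2],
    [[0,0,0.4],[0.08,-0.6,0],-0.2],
    [[0,0,0.5],[0.1,-0.7,0],-0.2],
  ],
)

```text
time: 19.45
tool_pos: [0.5176, 0.028, 0.152]
tcp_rot: [-1.161, -2.915, 0.002]
wrist_force: [0.1, 0.2, 1.1]
width: 0.6
```

move_arm(
  deltas=[
    [[0,0,0.1],[0.01,-0.12,0],-0.2],
    [[0,0,0.2],[0.02,-0.24,0],-0.2],
    [[0,0,0.3],[0.03,-0.36,0],-0.2],
    [[0,0,0.4],[0.04,-0.5,0],-0.2],
    [[0,0,0.5],[0.04,-0.6,0],-0.2],
    [[0,0,0.5],[0.04,-0.6,0],-0.2],
  ],
)

```text
time: 20.2
tool_pos: [0.5218, -0.0317, 0.1523]
tcp_rot: [0.031, -3.138, -0.001]
wrist_force: [-0.0, -1.0, 0.1]
width: 0.597
```

```bash
python3 - <<'E'
from h import *
d=np.load("pics/s5.npz")["d"];P=cloud("side",d);x,y,z=[P[...,i] for i in range(3)]
m=(x>.45)&(x<.61)&(y>-.06)&(y<-.01)&(z>.066)&(z<.09);print("handle",rect(P,m))
E
```

```text
handle ([[480.0, -26.0], [481.0, -41.0], [571.0, -39.0], [570.0, -23.0]], array([525.5, -32.3]), array([90.2, 15.4]), 1.5, 429)
```

move_arm(
  deltas=[
    [[0,0,0],[0.04,0,-0.4],-0.2],
    [[0,0,0],[0.04,0,-0.8],-0.2],
    [[0,0,0],[0.04,0,-0.94],-0.2],
    [[0,0,0],[0.04,0,-0.94],-0.2],
    [[0,0,0],[0.04,0,-0.94],0.3],
    [[0,0,0],[0.04,0,-0.94],1],
    [[0,0,0],[0.04,0,-0.94],1],
    [[0,0,0],[0.04,0,-0.94],1],
    [[0,0,0],[0.04,0,-0.94],1],
    [[0,0,0],[0.04,0,-0.94],1],
  ],
  grip_force=40,
)

```text
time: 21.45
tool_pos: [0.5287, -0.0317, 0.0621]
tcp_rot: [-0.035, 3.138, -0.001]
wrist_force: [-0.4, -0.6, 6.6]
width: 0.127
```

move_arm(
  deltas=[
    [[0,0,0],[0,-0.02,0],1],
    [[0,0,0],[0,-0.06,0],1],
    [[0,0,0],[0,-0.12,0],1],
    [[0,0,0],[0,-0.18,0],1],
    [[0,0,0],[0.01,-0.24,0],1],
    [[0,0,0],[0.01,-0.3,0],1],
    [[0,0,0],[0.01,-0.36,0],1],
    [[0,0,0],[0.01,-0.42,0],1],
    [[0,0,0],[0.01,-0.49,0],1],
    [[0,0,0],[0.01,-0.56,0],1],
  ],
)

```text
time: 22.7
tool_pos: [0.5296, -0.0849, 0.0621]
tcp_rot: [-0.032, 3.138, 0.007]
wrist_force: [-0.6, 10.3, 8.4]
width: 0.129
```

move_arm(
  deltas=[
    [[0,0,0],[0,-0.06,0],1],
    [[0,0,0],[0,-0.12,0],1],
    [[0,0,0],[0,-0.18,0],1],
    [[0,0,0],[0,-0.25,0],1],
    [[0,0,0],[0.01,-0.32,0],1],
    [[0,0,0],[0.01,-0.39,0],1],
    [[0,0,0],[0.01,-0.46,0],1],
    [[0,0,0],[0.01,-0.52,0],1],
    [[0,0,0],[0.01,-0.55,0],1],
    [[0,0,0],[0.01,-0.56,0],1],
    [[0,0,0],[0.01,-0.56,0],1],
    [[0,0,0],[0.01,-0.56,0],1],
  ],
)

```text
time: 24.2
tool_pos: [0.5305, -0.1404, 0.0621]
tcp_rot: [-0.032, 3.139, 0.008]
wrist_force: [0.3, 12.4, 10.1]
width: 0.132
```

move_arm(
  deltas=[
    [[0,0,0],[0,0,0],0.6],
    [[0,0,0],[0,0,0],0.2],
    [[0,0,0],[0,0,0],-0.2],
    [[0,0,0],[0,0,0],-0.2],
    [[0,0,0],[0,0,0.2],-0.2],
    [[0,0,0],[0,0,0.6],-0.2],
    [[0,0,0],[0,0,1],-0.2],
    [[0,0,0],[0,0,1],-0.2],
  ],
)

```text
time: 25.2
tool_pos: [0.5321, -0.1446, 0.1645]
tcp_rot: [-0.035, 3.134, -0.004]
wrist_force: [1.3, -0.1, -0.7]
width: 0.6
```

move_arm(
  deltas=[
    [[0,0,0],[-0.3,-0.4,0.3],-0.2],
    [[0,0,0],[-0.6,-0.8,0.6],-0.2],
    [[0,0,0],[-0.6,-1,0.6],-0.2],
    [[0,0,0],[-0.6,-1,0.6],-0.2],
  ],
)

```text
time: 25.7
tool_pos: [0.4687, -0.2443, 0.219]
tcp_rot: [0.031, -3.14, -0.002]
wrist_force: [-1.0, -0.3, -0.1]
width: 0.605
```

```bash
python3 - <<'E'
from h import *
q,e=read_camera("side");a=q[150:380,250:490,::-1]
p,d=read_camera("top");b=p[180:280,210:460,::-1];P=cloud("top",d);x,y,z=[P[...,i] for i in range(3)]
a=cv2.resize(a,(420,400),interpolation=cv2.INTER_CUBIC);b=cv2.resize(b,(420,168),interpolation=cv2.INTER_CUBIC);cv2.imwrite("pics/both6.png",np.vstack([a,b]))
r=(x>.44)&(x<.61)&(y>-.16)&(y<.03)
print("rim",rect(P,r&(z>.036)&(z<.05)&((x<.458)|(x>.597)|(y>0.002)))); print("rimz",np.median(z[r&(z>.036)&(z<.05)]))
m=((x>.462)&(x<.592)&(y>-.125)&(y<.006)&(z>.012)&(z<.06)).astype(np.uint8)
k,l,s,c=cv2.connectedComponentsWithStats(m)
for i in range(1,k):
    if s[i,4]>15: print(c[i].round(),s[i,4],(P[l==i].min(0)*1e3).round(),(P[l==i].max(0)*1e3).round())
f=cloud("side",e);h=cv2.cvtColor(q,cv2.COLOR_RGB2HSV);m=(h[...,0]>15)&(h[...,0]<32)&(h[...,1]>140)&(f[...,2]>.003)&(f[...,2]<.012)&(f[...,0]>.6)&(f[...,0]<.68)&(f[...,1]<.17)
print("fitting",(f[m].min(0)*1e3).round(),(f[m].max(0)*1e3).round())
E
```

```text
rim ([[449.0, 15.0], [452.0, -145.0], [605.0, -142.0], [602.0, 18.0]], array([527. , -63.7]), array([152.5, 160.1]), 1.2, 439)
rimz 0.04137432365461061
[384. 208.] 104 [572. -56.  12.] [592. -20.  38.]
[383. 235.] 169 [498. -51.  16.] [533. -21.  44.]
[380. 251.] 112 [463. -41.  12.] [491. -11.  47.]
fitting [618. 111.   3.] [653. 146.  11.]
```

View pics/both6.png

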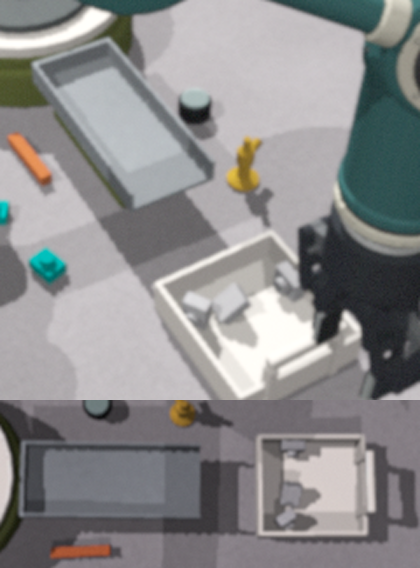

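```bash
python3 -c "
from workcell import order;print(order.finish_job())"
```

```text
the job is handed in; nothing more can be done
None
```

The job is done and handed in at about 26 s on the robot clock, well inside the 61 s limit. The hand-in call gives no verdict, so the checks below are my own.

I slid the tote by its handle until its front wall was about 22 mm in past the lip and squared to the tray. Then I raked the parts over the lip in two strokes: two parts on the first, one on the second. Finally I slid the tote back out, let go and moved the arm clear.

**Last checks, from the camera images and depth:**
- **Parts:** all three are inside the tote, with their tops no more than about 47 mm above the bench.
- **Tote:** its front is about 88 mm clear of the lip, and its yaw is within about 0.1° of the tray's. The rim measured 41 mm high against the nominal 42 mm, so it is standing flat.
- **Bystanders:** the brass fitting measured within 1 mm of where it started. The loupe and dressing stone I checked only by eye, and they look unmoved.

No check failed. After the second grasp the gripper sat about 4 mm higher on the handle than planned. The grip held, and the wrist read about 10 N upward and 12 N along the slide at the end of the pull.

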